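Seal the filled jars and lay them down, each chocked

TASK

The freshly filled jars in the wooden capping board have their twist-off lids put on only loosely. Turn every lid clockwise until it is snug against its seal, without forcing it further, and then, in the order in which the jars stand from left to right, lay each one on its side on the sloping draining tray (so that the hot contents reach the lid), with a rubber wedge of its own set under its downhill side: do not let go of a jar before it rests against its wedge. In the end all the jars lie still, each against its own wedge, not touching one another, and everything else is left alone.

Things in the scene. Friction and masses are not known exactly. Their poses are not given: they have to be found in the camera images.
- jar_1: filled round glass jar, left in the row (may be absent), amber, 0.65 kg: square foot 39.5 mm wide, 9 mm high, then a round wall 60 mm in diameter up to 71 mm, shoulder, steel lid; 103 mm tall. Origin at the centre of its underside, z towards the lid. Stands upright in its board's pocket at the start, which keeps it from turning. Centre of mass 45 mm up. Rolls freely on a slope.
- turn_1 (a joint): loose travel of the lid of jar_1 in rad, growing clockwise from above; starts 0.5 to 1.3 short and ends at 0, where the lid meets its seal. Takes about 0.06 N m. The lid is ribbed steel, 54 mm in diameter, between 85 and 103 mm above the jar's underside.
- seal_1 (a joint): how far the lid of jar_1 has been turned on against its seal, rad: 0 until then, after which the torque rises: 0.10 N m plus 0.8 N m per rad while turning (0.8 N m per rad when held still). Snug: 0.1 to 0.3 rad, 0.18 to 0.34 N m; over 0.4 rad (0.42 N m) the lid is overtightened. Let go, it may spring back to about 0.12 rad.
- lid_1_top (a point): centre of the top face of the lid of jar_1
- jar_1_mid (a point): point on the axis of jar_1, 42 mm above its underside: about the middle of the straight glass wall
- jar_2: filled round glass jar, middle in the row (may be absent), amber, 0.65 kg: square foot 39.5 mm wide, 9 mm high, then a round wall 60 mm in diameter up to 71 mm, shoulder, steel lid; 103 mm tall. Origin at the centre of its underside, z towards the lid. Stands upright in its board's pocket at the start, which keeps it from turning. Centre of mass 45 mm up. Rolls freely on a slope.
- turn_2 (a joint): loose travel of the lid of jar_2 in rad, growing clockwise from above; starts 0.5 to 1.3 short and ends at 0, where the lid meets its seal. Takes about 0.06 N m. The lid is ribbed steel, 54 mm in diameter, between 85 and 103 mm above the jar's underside.
- seal_2 (a joint): how far the lid of jar_2 has been turned on against its seal, rad: 0 until then, after which the torque rises: 0.10 N m plus 0.8 N m per rad while turning (0.8 N m per rad when held still). Snug: 0.1 to 0.3 rad, 0.18 to 0.34 N m; over 0.4 rad (0.42 N m) the lid is overtightened. Let go, it may spring back to about 0.12 rad.
- lid_2_top (a point): centre of the top face of the lid of jar_2
- jar_2_mid (a point): point on the axis of jar_2, 42 mm above its underside: about the middle of the straight glass wall
- jar_3: filled round glass jar, right in the row (may be absent), amber, 0.65 kg: square foot 39.5 mm wide, 9 mm high, then a round wall 60 mm in diameter up to 71 mm, shoulder, steel lid; 103 mm tall. Origin at the centre of its underside, z towards the lid. Stands upright in its board's pocket at the start, which keeps it from turning. Centre of mass 45 mm up. Rolls freely on a slope.
- turn_3 (a joint): loose travel of the lid of jar_3 in rad, growing clockwise from above; starts 0.5 to 1.3 short and ends at 0, where the lid meets its seal. Takes about 0.06 N m. The lid is ribbed steel, 54 mm in diameter, between 85 and 103 mm above the jar's underside.
- seal_3 (a joint): how far the lid of jar_3 has been turned on against its seal, rad: 0 until then, after which the torque rises: 0.10 N m plus 0.8 N m per rad while turning (0.8 N m per rad when held still). Snug: 0.1 to 0.3 rad, 0.18 to 0.34 N m; over 0.4 rad (0.42 N m) the lid is overtightened. Let go, it may spring back to about 0.12 rad.
- lid_3_top (a point): centre of the top face of the lid of jar_3
- jar_3_mid (a point): point on the axis of jar_3, 42 mm above its underside: about the middle of the straight glass wall
- wedge_1: black rubber wedge, 52 mm long (its x), 47 mm wide (its y) at the foot, 19 mm at the top, 14 mm high, 0.15 kg; both long sides slope at 45 degrees, the ends are upright (grip it by the ends). Origin at the centre of its underside. A jar lying against it has its axis 35 mm beside the wedge's middle. Holds a jar on the tray without sliding. Starts on the counter in front of the sink
- wedge_2: black rubber wedge, 52 mm long (its x), 47 mm wide (its y) at the foot, 19 mm at the top, 14 mm high, 0.15 kg; both long sides slope at 45 degrees, the ends are upright (grip it by the ends). Origin at the centre of its underside. A jar lying against it has its axis 35 mm beside the wedge's middle. Holds a jar on the tray without sliding. Starts on the counter in front of the sink
- wedge_3: black rubber wedge, 52 mm long (its x), 47 mm wide (its y) at the foot, 19 mm at the top, 14 mm high, 0.15 kg; both long sides slope at 45 degrees, the ends are upright (grip it by the ends). Origin at the centre of its underside. A jar lying against it has its axis 35 mm beside the wedge's middle. Holds a jar on the tray without sliding. Starts on the counter in front of the sink
- tray_bed: bed of the sloping draining tray: grooved aluminium sheet 150 mm (its x) by 370 mm (its y), sloping down at 5 degrees to its -y end, by the sink. Origin on the upper face at its middle, 28 mm above the counter; x level, y uphill, z square to the sheet. A lip 10 mm high, 4 mm thick at each end, none at the sides. Fixed. A jar laid along x and not chocked rolls down to the lower lip
- board: wooden capping board, 100 mm along x, 360 mm along y, 18 mm thick, fixed; origin at the centre of its underside. Three square pockets 42 mm wide and 9 mm deep on its long middle line, at y = +130, 0 and -130 mm, hold the jars' feet
- dosing_cup: bystander: small steel cup behind the tray, 58 mm in diameter, 50 mm tall, origin under its centre
- syrup_dropper: bystander: small dropper bottle, 34 mm in diameter, 102 mm tall, origin under its centre
- teaspoon: bystander: teaspoon lying on the counter, 130 x 26 x 11 mm, origin under its centre
- brush: bystander: black brush, 178 x 51 x 18 mm, lying right of the sink, origin under its centre

How it is judged:
On the way, in this order (a step that is already met when the one before it is completed fails the run):
1. the leftmost jar of the row lies on the tray against a wedge while the fingers still hold it (angle between jar_1's own z axis and vertical between 1.35 and 1.79 rad and z of jar_1_mid in the frame of tray_bed between 0.022 and 0.038 m and x of jar_1_mid in the frame of tray_bed between -0.05 and 0.05 m and y of jar_1_mid in the frame of tray_bed between -0.14 and 0.17 m and ((contact force between jar_1 and wedge_1 above 0.05 N and distance between jar_1_mid and wedge_1 below 0.06 m) or (contact force between jar_1 and wedge_2 above 0.05 N and distance between jar_1_mid and wedge_2 below 0.06 m) or (contact force between jar_1 and wedge_3 above 0.05 N and distance between jar_1_mid and wedge_3 below 0.06 m)) and contact force between the fingers and jar_1 above 0.5 N), for 0.1 s.
2. next, jar_2 lies on the tray against a wedge while the fingers still hold it (angle between jar_2's own z axis and vertical between 1.35 and 1.79 rad and z of jar_2_mid in the frame of tray_bed between 0.022 and 0.038 m and x of jar_2_mid in the frame of tray_bed between -0.05 and 0.05 m and y of jar_2_mid in the frame of tray_bed between -0.14 and 0.17 m and ((contact force between jar_2 and wedge_1 above 0.05 N and distance between jar_2_mid and wedge_1 below 0.06 m) or (contact force between jar_2 and wedge_2 above 0.05 N and distance between jar_2_mid and wedge_2 below 0.06 m) or (contact force between jar_2 and wedge_3 above 0.05 N and distance between jar_2_mid and wedge_3 below 0.06 m)) and contact force between the fingers and jar_2 above 0.5 N), for 0.1 s.
3. next, jar_3 lies on the tray against a wedge while the fingers still hold it (angle between jar_3's own z axis and vertical between 1.35 and 1.79 rad and z of jar_3_mid in the frame of tray_bed between 0.022 and 0.038 m and x of jar_3_mid in the frame of tray_bed between -0.05 and 0.05 m and y of jar_3_mid in the frame of tray_bed between -0.14 and 0.17 m and ((contact force between jar_3 and wedge_1 above 0.05 N and distance between jar_3_mid and wedge_1 below 0.06 m) or (contact force between jar_3 and wedge_2 above 0.05 N and distance between jar_3_mid and wedge_2 below 0.06 m) or (contact force between jar_3 and wedge_3 above 0.05 N and distance between jar_3_mid and wedge_3 below 0.06 m)) and contact force between the fingers and jar_3 above 0.5 N), for 0.1 s.
At the end, for the whole second after the job is handed in: Every jar lies on the tray bed (axis within 12 degrees of level, jar_mid 22 to 38 mm above it, within 50 mm of its long middle line, off the lower lip), still, pressed against a wedge (jar_mid within 60 mm of its origin); jar_mid points over 62 mm apart; turns above -0.04, seals 0.02 to 0.4 rad (angle between jar_1's own z axis and vertical between 1.35 and 1.79 rad and z of jar_1_mid in the frame of tray_bed between 0.022 and 0.038 m and x of jar_1_mid in the frame of tray_bed between -0.05 and 0.05 m and y of jar_1_mid in the frame of tray_bed between -0.14 and 0.17 m and ((contact force between jar_1 and wedge_1 above 0.05 N and distance between jar_1_mid and wedge_1 below 0.06 m) or (contact force between jar_1 and wedge_2 above 0.05 N and distance between jar_1_mid and wedge_2 below 0.06 m) or (contact force between jar_1 and wedge_3 above 0.05 N and distance between jar_1_mid and wedge_3 below 0.06 m)) and value of joint each of turn_1, turn_2, turn_3 above -0.04 rad and value of joint seal_1 between 0.02 and 0.4 rad and linear speed of each of jar_1, jar_2, jar_3 below 0.01 m/s and angular speed of each of jar_1, jar_2, jar_3 below 0.3 rad/s and angle between jar_2's own z axis and vertical between 1.35 and 1.79 rad and z of jar_2_mid in the frame of tray_bed between 0.022 and 0.038 m and x of jar_2_mid in the frame of tray_bed between -0.05 and 0.05 m and y of jar_2_mid in the frame of tray_bed between -0.14 and 0.17 m and ((contact force between jar_2 and wedge_1 above 0.05 N and distance between jar_2_mid and wedge_1 below 0.06 m) or (contact force between jar_2 and wedge_2 above 0.05 N and distance between jar_2_mid and wedge_2 below 0.06 m) or (contact force between jar_2 and wedge_3 above 0.05 N and distance between jar_2_mid and wedge_3 below 0.06 m)) and value of joint seal_2 between 0.02 and 0.4 rad and angle between jar_3's own z axis and vertical between 1.35 and 1.79 rad and z of jar_3_mid in the frame of tray_bed between 0.022 and 0.038 m and x of jar_3_mid in the frame of tray_bed between -0.05 and 0.05 m and y of jar_3_mid in the frame of tray_bed between -0.14 and 0.17 m and ((contact force between jar_3 and wedge_1 above 0.05 N and distance between jar_3_mid and wedge_1 below 0.06 m) or (contact force between jar_3 and wedge_2 above 0.05 N and distance between jar_3_mid and wedge_2 below 0.06 m) or (contact force between jar_3 and wedge_3 above 0.05 N and distance between jar_3_mid and wedge_3 below 0.06 m)) and value of joint seal_3 between 0.02 and 0.4 rad and distance between jar_1_mid and jar_2_mid above 0.062 m and distance between each of jar_1_mid, jar_2_mid and jar_3_mid above 0.062 m); the robot touches nothing.
It fails at once if a lid is overtightened (seal squeezed past 0.4 rad) (value of joint any of seal_1, seal_2, seal_3 above 0.4 rad).
It fails at once if a jar is laid over while its lid is still loose ((angle between jar_1's own z axis and vertical above 0.9 rad and value of joint turn_1 below -0.1 rad) or (angle between jar_2's own z axis and vertical above 0.9 rad and value of joint turn_2 below -0.1 rad) or (angle between jar_3's own z axis and vertical above 0.9 rad and value of joint turn_3 below -0.1 rad)).
It fails at once if a bystander is moved by more than 30 mm (distance of any of dosing_cup, syrup_dropper, teaspoon, brush from where it was at the start of the episode above 0.03 m).
Of jar_1, jar_2, jar_3 only 2 to 3 are there at a start; the rules pass over those that are not, and their reading is None.
At some moment in a run one of wedge_1, wedge_2, wedge_3 may be knocked a few centimetres aside while the robot is not near it.
It also fails if it takes over 210 s, if anything falls off the work surface, if the arm or the gripper's body presses on something with over 40 N, if the wrist force passes 120 N, or if a joint passes its speed limit or range.

ROBOT

A 6-joint arm with a two-finger parallel gripper is mounted at the origin on a cart in front of the work surface, level with it; the furniture and walls round the work are solid. World frame = base frame: x ahead of the robot, y to its left, z up, the work surface at z = 0. Lengths are in m, angles in rad, forces in N, time in s.
With the tool pointing down it reaches from about 0.325 to 0.9 m from the base axis. Payload 6.1 kg.
Tool frame: the origin (TCP) lies midway between the tips of the shut fingers; the grasp point (between the pads) lies 19 mm behind it; x points along the fingers, y is the direction in which the jaws open and shut, and the axes are right-handed (so a half turn about x gives the same grasp; the last joint's range is limited). The gripper opens to 85 mm and grips with 20 to 120 N. Pads are 22 mm wide; open, the fingers measure 114 mm over their backs; the gripper's body (76 mm by 85 mm) begins 54 mm behind the grasp point. The pads swing forward as they close: fully open they stand 13 mm farther back than shut.
Start: joints at [0.994, 0.22, 1.526, -0, 1.395, -0.126], TCP at [0.272, 0.563, 0.196] pointing down, gripper open.
Joint ranges: [-2.98, 2.98], [-0.91, 2.08], [0.09, 2.57], [-1.24, 4.39], [0.2, 2.65], [-2.68, 2.68]. Speed limits (rad/s): [2.57, 2.57, 3.01, 3.14, 3.14, 3.14].

INTERFACE

Orientations are given as [roll, pitch, yaw] about the fixed x, y, z axes, in that order (R = Rz(yaw) Ry(pitch) Rx(roll)).
In Python, from plant import movep, move_l, set_joints, gripper_to, hold, inverse_kinematics, observe, get_image, get_calibration, Unreachable, job_done gives the robot as it stands. Calls block until the motion is done:
- movep(position, orientation): joint-space move of the TCP to a pose.
- move_l(position, feed=0.15, rotation=None, max_force=None): straight line of the TCP; rotation=None keeps the orientation; feed is the mean speed in m/s. With max_force (N) it stops when the force on the tool has changed by that much, and returns True; else False.
- set_joints(angles): joint-space move.
- gripper_to(opening, f_grip=None): finger opening in m; f_grip is the grip in N (None keeps the last); returns when the fingers have stopped.
- hold(seconds).
- inverse_kinematics(position, orientation): joint angles nearest the present ones, or None.
- observe(): the state.
- get_image(name): name is "scene" or "side" or "wrist"; returns (picture, depth): 420x560x3 uint8, red, green, blue; 420x560 float32, m along the optical axis (not along the pixel's ray), 0 where there is no reading.
- get_calibration(name): a dict with "intrinsics" (3x3 intrinsics, pixels), "world_from_camera" (4x4, takes a point from camera to world coordinates). Camera axes: x right, y down, z forward; pixel columns grow to the right and rows downward; lengths in m; the calibration is good to about 2 mm. A picture is of the moment at which its call begins: read the wrist's pose just before it. get_calibration takes no time and is no camera call; for the wrist camera it gives the pose at the moment of the call.
A pose or a line that the arm cannot do raises Unreachable and nothing moves.
- job_done(): hands the job in, once; it reports no verdict.
The state is a dict: "time_s": time; "q": joint angles; "joint_velocities": joint speeds; "joint_torque": joint torques, N m; "eef_pos": TCP position; "tcp_rot": TCP orientation; "ft_force": force on the tool from outside, world axes, zero at the start; "torque": the same for the moment, N m; "opening": finger opening in m.
Only numpy, scipy, OpenCV 4.12 (cv2) and the standard library are available. Lean on these libraries where they do the work, as an engineer would, in place of code of your own. Each camera call takes 0.05 s, during which the arm holds its last target. There are 200 camera calls.

## Working session

There is one attempt and no reset: what is moved stays moved. The work goes in short steps, each a Python script; the robot and the scene stay as the last script left them, time stands still between calls to the robot, and variables do not carry over. Pictures are saved under pics/ and viewed, about 12 in all and at most 16, crops included, and the job is handed in when it is done.

```bash
ls; mkdir -p pics; python3 - <<'E'
from plant import *
import cv2, numpy as np
np.set_printoptions(precision=4,suppress=True)
for n in ("scene","side"):
    p,d=get_image(n); cv2.imwrite(f"pics/{n}0.png",p[...,::-1]); np.savez(f"{n}0.npz",p=p,d=d)
    print(n,get_calibration(n))
print(observe())
E
```

```text
pics
scene {'intrinsics': array([[403.7815,   0.    , 282.3253],
       [  0.    , 403.7815, 204.6431],
       [  0.    ,   0.    ,   1.    ]]), 'world_from_camera': array([[ 0.7758, -0.4614,  0.4305,  0.0436],
       [-0.6309, -0.5547,  0.5424, -0.7258],
       [-0.0115, -0.6924, -0.7214,  0.9624],
       [ 0.    ,  0.    ,  0.    ,  1.    ]])}
side {'intrinsics': array([[489.3931,   0.    , 281.2587],
       [  0.    , 489.3931, 208.4168],
       [  0.    ,   0.    ,   1.    ]]), 'world_from_camera': array([[ 0.9988, -0.0436,  0.0223,  0.5475],
       [-0.0463, -0.692 ,  0.7204, -1.1611],
       [-0.016 , -0.7205, -0.6932,  1.1181],
       [ 0.    ,  0.    ,  0.    ,  1.    ]])}
{'time_s': 0.1, 'q': array([ 0.9939,  0.2212,  1.5276,  0.    ,  1.3947, -0.1261]), 'joint_velocities': array([-0.001 , -0.0016, -0.001 ,  0.0003,  0.0004,  0.0001]), 'joint_torque': array([  0.0005, -49.8244, -39.0545,  -0.0001,   0.0057,  -0.0001]), 'eef_pos': array([0.2719, 0.562 , 0.195 ]), 'tcp_rot': array([-1.7003,  1.5689, -2.1511]), 'ft_force': array([-0.158 , -0.8467, -0.4265]), 'torque': array([ 0.0213, -0.0446, -0.0583]), 'opening': 0.08533438379090934}
```

View pics/scene0.png

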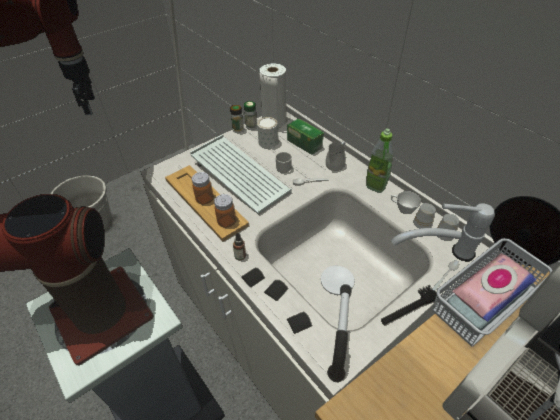

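View pics/side0.png

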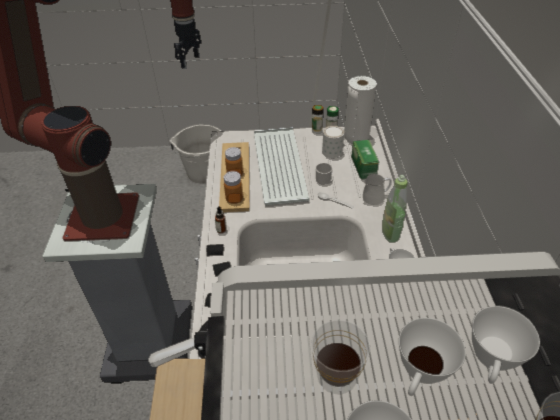

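The scene shows two jars (lids near (202,178) and (224,201)) with the far-left pocket empty at (184,178). The tray is around (240,172), and the wedges are at (253,276), (275,290) and (300,322). Next I'll measure them.

```bash
cat > h.py <<'E'
from plant import *
import cv2, numpy as np
np.set_printoptions(precision=4,suppress=True)
def cloud(name,d,cal=None):
    c=cal or get_calibration(name);K=c["intrinsics"];T=c["world_from_camera"]
    v,u=np.mgrid[:d.shape[0],:d.shape[1]]
    P=np.stack([(u-K[0,2])/K[0,0]*d,(v-K[1,2])/K[1,1]*d,d],-1)
    return P@T[:3,:3].T+T[:3,3]
def blobs(m,minA=30):
    n,l,s,c=cv2.connectedComponentsWithStats(m.astype(np.uint8))
    return [(l==i) for i in range(1,n) if s[i,4]>=minA]
def rect(m,W):
    """min area rect (x,y) in metres of the masked points"""
    (c,s,a)=cv2.minAreaRect((W[m][:,:2]*1000).astype(np.float32)); return np.array(c)/1000,np.array(s),a
E
python3 - <<'E'
from h import *
f=np.load("scene0.npz");p,d=f["p"].astype(int),f["d"];W=cloud("scene",d)
hsv=cv2.cvtColor(f["p"],cv2.COLOR_RGB2HSV)
ok=(d>0)&(W[...,0]>.2)&(W[...,0]<1.1)&(abs(W[...,1])<.9)
print("wedges")
for m in blobs(ok&(hsv[...,2]<60)&(W[...,2]>-.01)&(W[...,2]<.03),80):
    v,u=np.nonzero(m);print(u.mean(),v.mean(),m.sum(),*rect(m,W),np.percentile(W[m][:,2],[10,50,90]))
print("board")
for m in blobs(ok&(hsv[...,0]>8)&(hsv[...,0]<25)&(hsv[...,1]>110)&(W[...,2]>.005)&(W[...,2]<.03),200):
    print(m.sum(),*rect(m,W),np.median(W[m][:,2]))
print("lids")
for m in blobs(ok&(W[...,2]>.105)&(W[...,2]<.125)&(W[...,0]<.75),30):
    v,u=np.nonzero(m);print(u.mean(),v.mean(),m.sum(),*rect(m,W),np.percentile(W[m][:,2],[10,50,90]))
print("tray")
for m in blobs(ok&(W[...,2]>.008)&(W[...,2]<.06)&(hsv[...,1]<60),300):
    v,u=np.nonzero(m);c=np.median(W[m],0);A=np.c_[W[m][:,:2],np.ones(m.sum())];print(u.mean(),v.mean(),m.sum(),*rect(m,W),np.linalg.lstsq(A,W[m][:,2],rcond=None)[0])
print("tall stuff")
for m in blobs(ok&(W[...,2]>.03),60):
    v,u=np.nonzero(m);print(u.mean().round(),v.mean().round(),m.sum(),W[m].min(0),W[m].max(0))
print("surface z",np.median(W[290:292,240:245,2]), W[250,250], W[300,262])
E
```

```text
wedges
301.57142857142856 144.56462585034015 147 [0.8635 0.1864] [ 34.5894 130.7491] 19.182064056396484 [0.0065 0.0174 0.0272]
252.82159624413146 276.84507042253523 213 [ 0.3729 -0.1713] [48.482  38.4646] 1.5099459886550903 [0.0044 0.0124 0.0158]
276.02127659574467 289.5787234042553 235 [ 0.397  -0.2443] [47.8249 39.9454] 12.442320823669434 [0.005  0.012  0.0151]
413.0860215053763 304.8 465 [ 0.6368 -0.5131] [ 42.8959 181.4508] 85.88743591308594 [0.0091 0.0154 0.0187]
299.1018181818182 322.2290909090909 275 [ 0.3838 -0.3576] [38.023  49.1946] 76.67050170898438 [0.0038 0.012  0.0156]
335.77777777777777 374.88194444444446 144 [ 0.3632 -0.5132] [28.466  38.2284] 34.45692825317383 [0.0038 0.0094 0.0244]
board
1397 [0.4266 0.1722] [ 99.2789 361.7939] 0.3573666214942932 0.01673393002748469
lids
199.92814371257484 177.7305389221557 167 [0.4283 0.1722] [53.0994 49.8302] 56.590599060058594 [0.1068 0.1095 0.1121]
222.96410256410257 200.13333333333333 195 [0.4289 0.0436] [51.6276 51.8911] 76.33130645751953 [0.1074 0.1098 0.1124]
405.3813559322034 235.364406779661 118 [ 0.734  -0.3873] [20.6916 
[... 1418 characters left out ...]
8 0.397  0.0302] [0.8215 0.4472 0.1082]
236.0 115.0 239 [0.7215 0.4119 0.0301] [0.7643 0.4576 0.1088]
305.0 133.0 676 [0.8518 0.1277 0.0301] [0.9296 0.2647 0.0777]
218.0 155.0 1263 [0.4959 0.2084 0.03  ] [0.6583 0.3927 0.0578]
283.0 159.0 159 [0.7079 0.1059 0.0301] [0.7675 0.1684 0.0561]
202.0 187.0 499 [0.3988 0.142  0.0301] [0.4569 0.1999 0.1145]
419.0 207.0 508 [ 0.8776 -0.3728  0.0301] [ 0.9531 -0.2211  0.0718]
224.0 209.0 543 [0.3993 0.0111 0.0303] [0.4568 0.0693 0.1149]
239.0 244.0 193 [ 0.3726 -0.1031  0.0301] [ 0.4056 -0.0734  0.1045]
342.0 331.0 934 [ 0.3551 -0.5223  0.0301] [ 0.5266 -0.3735  0.1076]
surface z -0.008675505427494512 [ 0.4273 -0.0827 -0.0051] [ 0.3515 -0.2427 -0.0016]
```

```bash
cat >> h.py <<'E'
from scipy.spatial.transform import Rotation as Ro
def eul(x,y):
    x=np.array(x,float);x/=np.linalg.norm(x);y=np.array(y,float);y-=x*(x@y);y/=np.linalg.norm(y)
    return Ro.from_matrix(np.c_[x,y,np.cross(x,y)]).as_euler('xyz')
def down(a): return eul([0,0,-1],[np.cos(a),np.sin(a),0])
YT=np.radians(5.06);TC=np.array([.5888,.2003,.028])   # tray
RT=(Ro.from_euler('z',YT)*Ro.from_euler('x',np.radians(5))).as_matrix()
def tray(x,y,z): return TC+RT@np.array([x,y,z])
J={2:np.array([.4275,.172]),3:np.array([.428,.0428])}
# jar grasp frame: azimuth az of the approach, tilt t below level; jaws level
def side(az,t):
    return eul([np.cos(az)*np.cos(t),np.sin(az)*np.cos(t),-np.sin(t)],[-np.sin(az),np.cos(az),0])
E
python3 - <<'E'
from h import *
print(observe()["q"])
print("lid")
for j in J:
  for a in np.radians([-120,-90,-60,-30,0,30,60,90,120,150]):
    q=inverse_kinematics([*J[j],.086],down(a)); print(j,np.degrees(a).round(),q)
print("side")
for j in J:
  for az in (-90,-70,-110,0,45,90):
    for t in (0,15,30,45):
      a,tt=np.radians([az,t]); d=np.array([np.cos(a)*np.cos(tt),np.sin(a)*np.cos(tt),-np.sin(tt)])
      for s in (1,-1):
        R=side(a,tt)
        if s<0: R=(Ro.from_euler('xyz',R)*Ro.from_euler('x',np.pi)).as_euler('xyz')
        q=inverse_kinematics(np.r_[J[j],.062]+d*.012,R)
        if q is not None: print(j,az,t,s,np.array(q))
E
```

```text
[ 0.9939  0.2212  1.5276  0.      1.3947 -0.1261]
lid
2 -120.0 [ 0.2111 -0.0662  2.0475 -0.      1.1603  2.3055]
2 -90.0 [ 0.2111 -0.0662  2.0475 -0.      1.1603  1.7819]
2 -60.0 [ 0.2111 -0.0662  2.0475 -0.      1.1603  1.2583]
2 -30.0 [ 0.2111 -0.0662  2.0475 -0.      1.1603  0.7347]
2 0.0 [ 0.2111 -0.0662  2.0475 -0.      1.1603  0.2111]
2 30.0 [ 0.2111 -0.0662  2.0475 -0.      1.1603 -0.3125]
2 60.0 [ 0.2111 -0.0662  2.0475 -0.      1.1603 -0.8361]
2 90.0 [ 0.2111 -0.0662  2.0475 -0.      1.1603 -1.3597]
2 120.0 [ 0.2111 -0.0662  2.0475 -0.      1.1603 -1.8833]
2 150.0 [ 0.2111 -0.0662  2.0475 -0.      1.1603 -2.4069]
3 -120.0 [-0.0841 -0.1472  2.1211 -0.      1.1677  2.0103]
3 -90.0 [-0.0841 -0.1472  2.1211  0.      1.1677  1.4867]
3 -60.0 [-0.0841 -0.1472  2.1211 -0.      1.1677  0.9631]
3 -30.0 [-0.0841 -0.1472  2.1211 -0.      1.1677  0.4395]
3 0.0 [-0.0841 -0.1472  2.1211  0.      1.1677 -0.0841]
3 30.0 [-0.0841 -0.1472  2.1211 -0.      1.1677 -0.6077]
3 60.0 [-0.0841 -0.1472  2.1211 -0.      1.1677 -1.1313]
3 90.0 [-0.0841 -0.1472  2.1211  0.      1.1677 -1.6549]
3 120.0 [-
[... 4135 characters left out ...]
  0.9198  1.0949  2.609 ]
3 45 45 -1 [-0.7791 -0.2777  2.547   0.9198  1.0949 -0.5326]
3 90 0 1 [-0.7821  0.8847  1.7763  0.8486  1.9027  1.9251]
3 90 0 -1 [-0.7821  0.8847  1.7763  0.8486  1.9027 -1.2165]
3 90 15 1 [-0.7654  0.66    1.8823  0.7839  1.7353  1.9958]
3 90 15 -1 [-0.7654  0.66    1.8823  0.7839  1.7353 -1.1458]
3 90 30 1 [-0.7135  0.4339  1.9804  0.7139  1.5742  2.0975]
3 90 30 -1 [-0.7135  0.4339  1.9804  0.7139  1.5742 -1.0441]
3 90 45 1 [-0.6214  0.2212  2.0631  0.6208  1.4186  2.242 ]
3 90 45 -1 [-0.6214  0.2212  2.0631  0.6208  1.4186 -0.8996]<stdin>:6: UserWarning: Gimbal lock detected. Setting third angle to zero since it is not possible to uniquely determine all angles.
```

```bash
cat >> h.py <<'E'
def tz(n=4):
    r=[]
    for _ in range(n):
        hold(.03);o=observe();r.append([o["torque"][2],o["joint_torque"][5]])
    return np.mean(r,0)
def tighten(j):
    movep([*J[j],.22],down(np.pi/2)); 
    gripper_to(.085,40); move_l([*J[j],.086],feed=.1)
    hold(.2); b=tz(8); print("base",b)
    gripper_to(.03,40); hold(.2); o=observe();print("grip",o["opening"],tz()-b,o["ft_force"],o["time_s"])
    q=observe()["q"].copy(); q0=q[5]; L=[]
    while q[5]-q0<1.75:
        q[5]+=.06 if len(L)<2 or max(L[-1][1:])<.05 else .04
        set_joints(q); t=tz(); L.append([q[5]-q0,*abs(t-b)]); print(np.array(L[-1]))
        if L[-1][1]>.17 or L[-1][2]>.17: break
    print(observe()["time_s"],observe()["ft_force"])
E
python3 -W ignore - <<'E'
from h import *
tighten(2)
E
```

```text
base [-0.0253 -0.    ]
grip 0.030059863539649085 [ 0.0154 -0.    ] [ 0.0478  0.435  -0.3431] 4.6
[0.06   0.026  0.0316]
[0.12   0.0205 0.0257]
[0.18   0.0284 0.0246]
[0.24   0.0118 0.0244]
[0.3    0.0463 0.0243]
[0.36   0.0169 0.0243]
[0.42   0.0113 0.0243]
[0.48   0.0262 0.0243]
[0.54   0.031  0.0243]
[0.6    0.0171 0.0243]
[0.66   0.0186 0.0243]
[0.72   0.0271 0.0243]
[0.78   0.0205 0.0243]
[0.84   0.028  0.0243]
[0.9    0.0439 0.0243]
[0.96   0.0409 0.0243]
[1.02   0.0399 0.0243]
[1.08   0.0175 0.0243]
[1.14   0.019  0.0243]
[1.2    0.0049 0.0243]
[1.26   0.0157 0.0243]
[1.32   0.0264 0.0243]
[1.38   0.0103 0.0243]
[1.44   0.0413 0.0243]
[1.5    0.004  0.0243]
[1.56   0.0272 0.0243]
[1.62   0.0346 0.0243]
[1.68   0.0373 0.0243]
[1.74   0.0102 0.0243]
[1.8    0.0548 0.0243]
16.2333 [-0.2158  0.032  -0.7542]
```

```bash
python3 -W ignore - <<'E'
from h import *
o=observe();print(o["eef_pos"],o["opening"],o["q"])
p,d=get_image("scene");p2,d2=get_image("wrist")
cv2.imwrite("pics/a1.png",np.hstack([cv2.resize(p[130:270,130:317],None,fx=2.14,fy=2.14)[:300,:400],cv2.resize(p2,(400,300))])[...,::-1])
W=cloud("scene",d); hs=cv2.cvtColor(p,cv2.COLOR_RGB2HSV)
E
```

```text
[0.4275 0.172  0.086 ] 0.029705553189765026 [ 0.211  -0.0662  2.0475  0.      1.1603  0.4387]
```

View pics/a1.png

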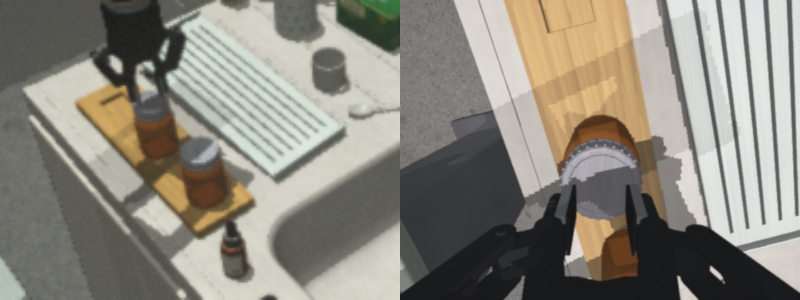

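Scene crop: the gripper sits at jar_2. Wrist view: the fingers are inside the lid's outline at (570–640, 190), so they closed over the lid rather than around it. I'll measure the fingertips from depth.

```bash
python3 -W ignore - <<'E'
from h import *
for n in("scene","side"):
    p,d=get_image(n);W=cloud(n,d);h=cv2.cvtColor(p,cv2.COLOR_RGB2HSV)
    near=(abs(W[...,0]-.43)<.08)&(abs(W[...,1]-.172)<.08)&(d>0)
    dk=near&(h[...,2]<70)&(W[...,2]>.085)
    for lo in np.arange(.085,.2,.01):
        m=dk&(W[...,2]>=lo)&(W[...,2]<lo+.01)
        if m.sum()>3: print(n,lo.round(3),m.sum(),W[m].min(0)[:2],W[m].max(0)[:2])
    for c in J.values():
        m=(np.hypot(W[...,0]-c[0],W[...,1]-c[1])<.04)&(h[...,2]>90)&(W[...,2]>.095)&(W[...,2]<.13)
        print(n,"lid",m.sum(),W[m].mean(0),np.percentile(W[m][:,2],[5,50,95]))
p,d=get_image("wrist");W=cloud("wrist",d);h=cv2.cvtColor(p,cv2.COLOR_RGB2HSV)
m=(W[...,2]>.095)&(W[...,2]<.125)&(d>0)
for b in blobs(m,100):
    v,u=np.nonzero(b);print("wrist",u.mean(),v.mean(),b.sum(),W[b].min(0),W[b].max(0),np.median(W[b],0))
E
```

```text
scene 0.125 14 [0.3998 0.155 ] [0.4542 0.1725]
scene 0.135 17 [0.3996 0.1552] [0.4494 0.1792]
scene 0.145 18 [0.3988 0.1548] [0.4477 0.1754]
scene 0.155 19 [0.3961 0.1524] [0.4489 0.1754]
scene 0.165 54 [0.3811 0.1485] [0.4682 0.1861]
scene 0.175 53 [0.3764 0.1497] [0.4731 0.1858]
scene 0.185 54 [0.3735 0.1432] [0.4777 0.1875]
scene 0.195 62 [0.3695 0.1461] [0.4791 0.1754]
scene lid 60 [0.4293 0.1776 0.1087] [0.1004 0.1096 0.1135]
scene lid 186 [0.4292 0.0424 0.1099] [0.1072 0.11   0.1128]
side 0.125 7 [0.4016 0.1624] [0.4115 0.1707]
side 0.135 19 [0.4019 0.1524] [0.4526 0.1716]
side 0.145 16 [0.4    0.1564] [0.4532 0.1724]
side 0.155 19 [0.4007 0.1529] [0.4575 0.175 ]
side 0.165 33 [0.3822 0.1532] [0.4581 0.188 ]
side 0.175 58 [0.3763 0.1476] [0.4688 0.1918]
side 0.185 37 [0.371  0.1461] [0.4761 0.187 ]
side 0.195 60 [0.3652 0.1429] [0.4799 0.1944]
side lid 66 [0.4226 0.1737 0.1102] [0.0986 0.11   0.1255]
side lid 158 [0.4284 0.0421 0.1098] [0.1041 0.1104 0.114 ]
wrist 281.0084208223972 247.8215223097113 9144 [0.4018 0.1506 0.095 ] [0.4561 0.2053 0.125 ] [0.4297 0.1841 0.112 ]
```

```bash
python3 -W ignore - <<'E'
from h import *
o=observe()["eef_pos"]
print(move_l([o[0],o[1],.050],feed=.02,max_force=4)); o=observe(); print(o["eef_pos"],o["ft_force"],o["opening"],o["time_s"])
move_l([*J[2],.10],feed=.1)
E
```

```text
True
[0.4277 0.172  0.0762] [-0.3881  0.088   4.54  ] 0.03014435351247479 17.2583
```

```bash
python3 - <<'E'
s=open('h.py').read()
s=s.replace("move_l([*J[j],.086],feed=.1)\n","print(move_l([*J[j],.057],feed=.06,max_force=6))\n")
s=s.replace('o["time_s"])\n    q=obs','o["time_s"])\n    if abs(o["opening"]-.054)>.006: return\n    q=obs')
open('h.py','w').write(s)
E
python3 -W ignore - <<'E'
from h import *
tighten(2)
E
```

```text
False
base [-0.0113 -0.    ]
grip 0.05243127967206377 [0.0566 0.001 ] [-1.398  4.851  6.009] 23.7583
[0.06   0.0057 0.0035]
[0.12   0.0326 0.0044]
[0.18   0.0273 0.0087]
[0.24   0.0002 0.0127]
[0.3    0.0214 0.0167]
[0.36   0.0231 0.021 ]
[0.42   0.0026 0.0255]
[0.48   0.0273 0.0296]
[0.54   0.0352 0.0293]
[0.6    0.0254 0.0289]
[0.66   0.0335 0.0285]
[0.72   0.0123 0.029 ]
[0.78   0.0612 0.0318]
[0.82   0.0314 0.0407]
[0.88   0.0528 0.0336]
[0.92   0.0663 0.0402]
[0.96   0.0529 0.0399]
[1.     0.0178 0.0397]
[1.06   0.0284 0.0326]
[1.12   0.0263 0.0321]
[1.18   0.039  0.0317]
[1.24   0.0416 0.0313]
[1.3    0.0383 0.0316]
[1.36   0.0093 0.0048]
[1.42   0.0501 0.0519]
[1.46   0.0585 0.0761]
[1.5    0.1288 0.1074]
[1.54   0.1444 0.1388]
[1.58   0.1653 0.1701]
35.0083 [-1.3752  4.9602  6.2441]
```

```bash
python3 -W ignore - <<'E'
from h import *
gripper_to(.085); move_l([*J[2],.2],feed=.2)
tighten(3)
E
```

```text
False
base [-0.0089 -0.    ]
grip 0.05283830212782989 [0.0068 0.001 ] [-0.356   3.7484  6.0694] 42.0833
[0.06   0.0099 0.0084]
[0.12   0.0177 0.0022]
[0.18   0.0264 0.0006]
[0.24   0.0052 0.0031]
[0.3    0.0172 0.0056]
[0.36   0.0131 0.0085]
[0.42   0.0216 0.0115]
[0.48   0.0299 0.0153]
[0.54   0.0212 0.0192]
[0.6    0.0345 0.0234]
[0.66   0.0573 0.0277]
[0.7    0.0025 0.0259]
[0.76   0.0379 0.0281]
[0.82   0.043  0.0292]
[0.88   0.0204 0.029 ]
[0.94   0.0304 0.029 ]
[1.     0.0554 0.022 ]
[1.04   0.079  0.0532]
[1.08   0.0549 0.0646]
[1.12   0.0828 0.0906]
[1.16   0.1232 0.1155]
[1.2    0.1209 0.1396]
[1.24   0.1901 0.1592]
51.0333 [1.0596 4.3918 6.0145]
```

```bash
cat >> h.py <<'E'
def wedges(fn=None):
    """wedges seen by the wrist camera: [centre xy, long-axis angle]"""
    cal=get_calibration("wrist");p,d=get_image("wrist");W=cloud("wrist",d,cal);h=cv2.cvtColor(p,cv2.COLOR_RGB2HSV)
    if fn: cv2.imwrite(fn,p[...,::-1])
    out=[]
    for b in blobs((h[...,2]<75)&(d>0)&(W[...,2]>-.01)&(W[...,2]<.03),200):
        c,s,a=rect(b,W); zt=np.percentile(W[b][:,2],85)
        t=b&(W[...,2]>zt-.0025); t=max(blobs(t,20),key=np.sum)
        ct,st,at=rect(t,W)
        if st[0]<st[1]: at+=90
        print("wedge",c,s,round(a,1),"top",ct,st,round(at%180,1),"z",zt.round(4),b.sum()); out.append((c,ct,np.radians(at%180)))
    return out
E
python3 -W ignore - <<'E'
from h import *
gripper_to(.085); move_l([*J[3],.2],feed=.2)
movep([.39,-.24,.25],down(0)); hold(.2)
wedges("pics/w1.png"); print(observe()["time_s"])
E
```

```text
wedge [ 0.1009 -0.0856] [33.9513 10.5613] 71.1 top [ 0.1019 -0.0857] [30.6379  6.2995] 76.8 z 0.0123 331
wedge [ 0.3938 -0.2162] [54.4113 95.7749] 9.7 top [ 0.3893 -0.1929] [49.6947 26.2902] 3.1 z 0.016 3405
wedge [ 0.3865 -0.3515] [46.3935 53.766 ] 76.2 top [ 0.3853 -0.3512] [24.8815 51.3603] 166.2 z 0.0162 1313
wedge [ 0.3707 -0.4997] [29.7422 40.6581] 71.0 top [ 0.3686 -0.4963] [12.9826 27.7729] 172.7 z 0.0244 485
53.6917
```

View pics/w1.png

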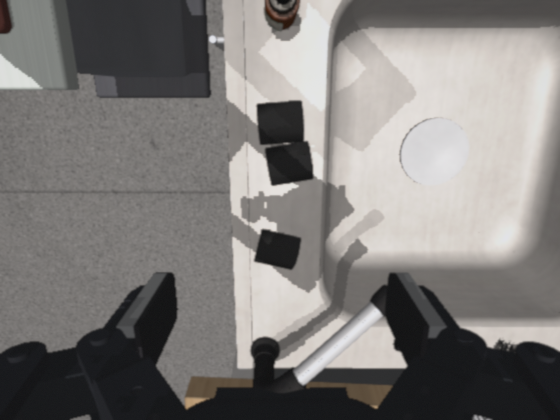

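The picture shows that wedges 1 and 2 are now nearly touching at (281,122) and (290,162), so one has already been knocked. The third is at (278,249), turned about −14°. I'll pick the third one first.

```bash
cat >> h.py <<'E'
def pick_wedge(c,a):
    if a>np.pi/2:a-=np.pi
    gripper_to(.075,40); movep([*c,.08],down(a)); print("touch",move_l([*c,-.034],feed=.05,max_force=5),observe()["eef_pos"])
    zp=observe()["eef_pos"][2]; gripper_to(.03,40); print("opening",observe()["opening"])
    move_l([*c,.15],feed=.15); return zp
RD=eul(-RT[:,2],RT[:,0])
def place_wedge(y,zp):
    movep(tray(0,y,.16),RD); move_l(tray(0,y,zp+.012),feed=.15)
    print("touch",move_l(tray(0,y,zp-.006),feed=.03,max_force=4),(RT.T@(observe()["eef_pos"]-TC)),observe()["opening"])
    gripper_to(.075); move_l(tray(0,y,.16),feed=.15)
def look_wedge(y,fn=None):
    """tray-frame centre of the wedge near tray y"""
    movep(tray(0,y-.05,.22),RD); hold(.15)
    cal=get_calibration("wrist");p,d=get_image("wrist");W=cloud("wrist",d,cal);h=cv2.cvtColor(p,cv2.COLOR_RGB2HSV)
    if fn: cv2.imwrite(fn,p[...,::-1])
    T=(W-TC)@RT
    m=(h[...,2]<75)&(d>0)&(abs(T[...,0])<.07)&(abs(T[...,1])<.2)&(T[...,2]>.007)&(T[...,2]<.025)
    for b in blobs(m,150): print("tray wedge",*rect(b,T),np.percentile(T[b][:,2],[50,90]),b.sum())
E
python3 -W ignore - <<'E'
from h import *
zp=pick_wedge([.3853,-.3512],np.radians(166.2))
open("zp","w").write(str(zp))
if observe()["opening"]>.045:
    place_wedge(.06,zp); look_wedge(.06,"pics/t1.png")
print(observe()["time_s"])
E
```

```text
touch False [ 0.3854 -0.3514 -0.0338]
opening 0.050738197102755456
touch True [ 0.0003  0.06   -0.0341] 0.05084079746899881
tray wedge [0.0006 0.0594] [49.2988 36.8934] 0.013340781442821026 [0.0141 0.0155] 1609
65.4167
```

View pics/t1.png

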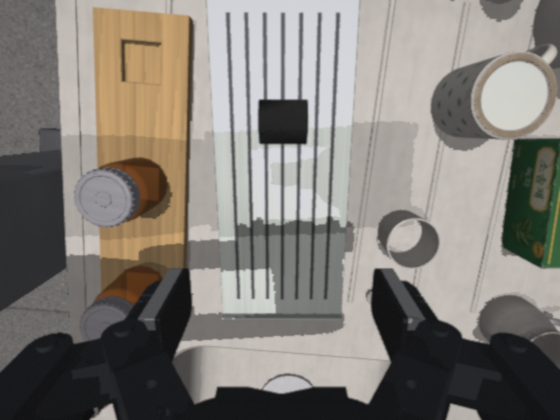

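The wedge sits squarely on the tray at (283,120), and both jars are still standing in the board. Next I'll plan the jar_2 transfer.

```bash
cat >> h.py <<'E'
T0=np.radians(10);AZ=-np.pi/2;PEN=.010+.039;GZ=.054
def dvec(R): return Ro.from_euler('xyz',R).as_matrix()[:,0]
def lay_R(loc): return Ro.from_matrix(RT@Ro.from_euler('xyz',side(loc,T0+np.pi/2)).as_matrix()).as_euler('xyz')
def flip(R): return (Ro.from_euler('xyz',R)*Ro.from_euler('x',np.pi)).as_euler('xyz')
E
python3 -W ignore - <<'E'
from h import *
R=side(AZ,T0)
for j,y in((2,.1),(3,-.05)):
  for f in (0,1):
    Rg=flip(R) if f else R
    for dz,b in((0,0),(0,.16),(.2,0)):
        print(j,f,dz,b,inverse_kinematics(np.r_[J[j],GZ+dz]+dvec(Rg)*(PEN-b),Rg))
    for loc in (0,np.pi):
        Rl=lay_R(loc); Rl=flip(Rl) if f else Rl
        for z in (.03,.18): print("  lay",loc,z,inverse_kinematics(tray(0,y,z)+dvec(Rl)*PEN,Rl))
E
```

```text
2 0 0 0 [ 0.7292  0.9209  1.514  -0.8763  1.8692  1.0395]
2 0 0 0.16 [ 0.8837  1.0751  1.1366 -0.8102  2.1018  0.9402]
2 0 0.2 0 [ 0.7292  0.561   1.604  -0.9627  2.0336  0.8085]
  lay 0 0.03 [ 0.2928  0.5544  1.4556  0.1246  1.288  -1.4181]
  lay 0 0.18 [ 0.2742  0.3986  1.3723  0.1168  1.5274 -1.4068]
  lay 3.141592653589793 0.03 [0.3315 0.3374 1.7559 0.0548 0.8585 1.7898]
  lay 3.141592653589793 0.18 [0.3097 0.1532 1.6704 0.0505 1.1289 1.7826]
2 1 0 0 [ 0.7292  0.9209  1.514  -0.8763  1.8692 -2.102 ]
2 1 0 0.16 [ 0.8837  1.0751  1.1366 -0.8102  2.1018 -2.2014]
2 1 0.2 0 [ 0.7292  0.561   1.604  -0.9627  2.0336 -2.3331]
  lay 0 0.03 [0.2928 0.5544 1.4556 0.1246 1.288  1.7235]
  lay 0 0.18 [0.2742 0.3986 1.3723 0.1168 1.5274 1.7348]
  lay 3.141592653589793 0.03 [ 0.3315  0.3374  1.7559  0.0548  0.8585 -1.3518]
  lay 3.141592653589793 0.18 [ 0.3097  0.1532  1.6704  0.0505  1.1289 -1.359 ]
3 0 0 0 [ 0.5554  0.8043  1.7579 -1.0065  1.7103  1.0818]
3 0 0 0.16 [ 0.7605  0.899   1.4732 -0.8647  1.9257  1.0033]
3 0 0.2 0 [ 0.5554  0.3904  1.8527 -1.0688  1.8735  0.8004]
  lay 0 0.03 [ 0.0717  0.5062  1.5533  0.0872  1.2598 -1.6291]
  lay 0 0.18 [ 0.0519  0.342   1.4701  0.0797  1.5078 -1.627 ]
  lay 3.141592653589793 0.03 [0.0684 0.28   1.8592 0.121  0.8325 1.4846]
  lay 3.141592653589793 0.18 [0.0445 0.0845 1.7711 0.1041 1.1169 1.4969]
3 1 0 0 [ 0.5554  0.8043  1.7579 -1.0065  1.7103 -2.0598]
3 1 0 0.16 [ 0.7605  0.899   1.4732 -0.8647  1.9257 -2.1383]
3 1 0.2 0 [ 0.5554  0.3904  1.8527 -1.0688  1.8735 -2.3412]
  lay 0 0.03 [0.0717 0.5062 1.5533 0.0872 1.2598 1.5125]
  lay 0 0.18 [0.0519 0.342  1.4701 0.0797 1.5078 1.5146]
  lay 3.141592653589793 0.03 [ 0.0684  0.28    1.8592  0.121   0.8325 -1.657 ]
  lay 3.141592653589793 0.18 [ 0.0445  0.0845  1.7711  0.1041  1.1169 -1.6447]
```

```bash
cat >> h.py <<'E'
def grab(j):
    R=side(AZ,T0);g=np.r_[J[j],GZ];d=dvec(R)
    gripper_to(.085,60); movep(g-d*(.16-PEN)+[0,0,.12],R); move_l(g-d*(.16-PEN))
    print("hit",move_l(g+d*PEN,feed=.1,max_force=8),observe()["ft_force"])
    gripper_to(.04,60); o=observe(); print("opening",o["opening"],o["ft_force"],o["eef_pos"]-(g+d*PEN))
    if not .055<o["opening"]<.063: return False
    move_l(g+d*PEN+[0,0,.2],feed=.1); hold(.2); o=observe(); print("lifted",o["opening"],o["ft_force"],o["time_s"]); return True
def lay(yw):
    R=lay_R(np.pi);d=dvec(R);y=yw+.040
    movep(tray(0,y,.17)+d*PEN,R); move_l(tray(0,y,.042)+d*PEN,feed=.1)
    loc=lambda:RT.T@(observe()["eef_pos"]-d*PEN-TC)
    hold(.3);print("down",move_l(tray(0,y,.022)+d*PEN,feed=.02,max_force=4),loc(),observe()["ft_force"])
    z=loc()[2]
    print("downhill",move_l(tray(0,y-.012,z)+d*PEN,feed=.015,max_force=4),loc(),observe()["ft_force"])
    hold(.5); print(observe()["ft_force"],observe()["opening"])
E
python3 -W ignore - <<'E'
from h import *
print(grab(2))
E
```

```text
hit False [-0.3874 -0.3992  0.3613]
opening 0.05854988735855557 [0.6463 5.6056 1.1087] [0.0005 0.0008 0.0002]
lifted 0.05775621387914852 [-0.3142 -0.5053 -6.2404] 72.0417
True
```

```bash
python3 -W ignore - <<'E'
from h import *
lay(.0594)
p,d=get_image("scene");cv2.imwrite("pics/l2.png",cv2.resize(p[120:260,140:327],None,fx=4,fy=4)[...,::-1])
print(observe()["time_s"])
E
```

```text
down True [-0.      0.0993  0.0285] [-1.0551  0.4104  5.489 ]
downhill True [-0.0001  0.0993  0.0285] [0.2074 0.343  4.7464]
[0.6623 0.2135 6.3078] 0.05813513555451066
76.225
```

View pics/l2.png

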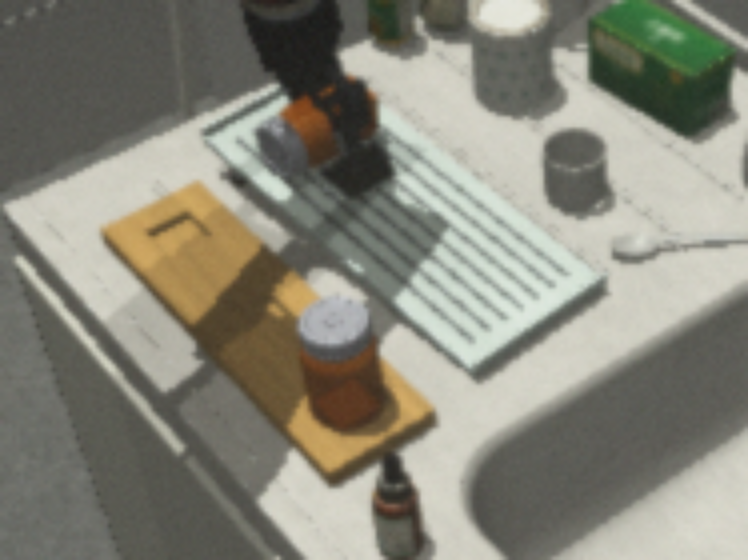

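The crop shows jar_2 lying at (320,130) with the wedge just downhill at (360,170), but the downhill move stopped at once. I'll unload the jar slightly and nudge it downhill in small steps, reading the force.

```bash
cat >> h.py <<'E'
def nudge(z,y,ymin):
    R=lay_R(np.pi);d=dvec(R)
    f0=None
    while True:
        move_l(tray(0,y,z)+d*PEN,feed=.02); hold(.25)
        f=np.mean([RT.T@observe()["ft_force"] for _ in range(3) if hold(.03) is None],0)
        if f0 is None:f0=f
        print(round(y,4),f)
        if f[1]-f0[1]>3 or y-.001<ymin: break
        y-=.001
    hold(.4); print("rest",RT.T@observe()["ft_force"],observe()["opening"],observe()["time_s"])
E
python3 -W ignore - <<'E'
from h import *
nudge(.030,.0994,.0900)
E
```

```text
0.0994 nanTraceback (most recent call last):
  File "<stdin>", line 2, in <module>
  File "h.py", line 101, in nudge
    if f[1]-f0[1]>3 or y-.001<ymin: break
       ~^^^
IndexError: invalid index to scalar variable.
```

```bash
sed -i 's/for _ in range(3) if hold(.03) is None\]/for _ in range(3) if (hold(.03),1)]/' h.py
python3 -W ignore - <<'E'
from h import *
nudge(.030,.0994,.0900)
E
```

```text
0.0994 [-0.5497 -0.3812 -6.3312]
0.0984 [-0.1999 -0.4677 -6.3397]
0.0974 [-0.1708 -0.7289 -6.0925]
0.0964 [-0.0907 -1.1574 -5.6831]
0.0954 [-0.0957 -0.9823 -5.7755]
0.0944 [ 0.2431 -0.6009 -5.9058]
0.0934 [ 0.3816 -0.5995 -6.0086]
0.0924 [-0.2911 -0.6764 -6.0423]
0.0914 [-0.2586 -0.3786 -5.5481]
0.0904 [-0.3047  0.1371 -4.8835]
rest [-0.0386  0.4068 -4.795 ] 0.058147279540591415 83.3
```

```bash
python3 -W ignore - <<'E'
from h import *
nudge(.0295,.0898,.085)
E
```

```text
0.0898 [-3.1158  2.8324  1.4316]
0.0888 [-0.8412  5.0433  2.5588]
0.0878 [-0.2316  5.8437  2.8414]
rest [0.8642 4.5314 2.7818] 0.05823524739333317 85.5
```

```bash
cat >> h.py <<'E'
def release():
    gripper_to(.085); hold(.2); print("open",observe()["ft_force"])
    R=lay_R(np.pi); move_l(observe()["eef_pos"]-dvec(R)*.15,feed=.1)
E
python3 -W ignore - <<'E'
from h import *
release()
movep([.39,-.24,.25],down(0)); hold(.15); w=wedges("pics/w2.png")
p,d=get_image("scene");cv2.imwrite("pics/l2b.png",np.hstack([cv2.resize(p[120:260,140:327],(400,300)),cv2.resize(cv2.imread("pics/w2.png")[...,::-1],(400,300))])[...,::-1]); print(observe()["time_s"])
E
```

```text
open [ 0.1344 -0.0488  0.3413]
wedge [ 0.1014 -0.085 ] [32.5602  6.9497] 76.8 top [ 0.102  -0.0855] [29.5826  4.7795] 78.4 z 0.0127 328
wedge [ 0.3937 -0.2163] [54.487  95.1808] 9.7 top [ 0.3893 -0.1933] [49.7312 25.3945] 2.8 z 0.016 3404
wedge [ 0.3709 -0.5001] [31.0432 41.1025] 65.9 top [ 0.369  -0.4978] [16.5298 29.0022] 165.9 z 0.0245 491
90.125
```

View pics/l2b.png

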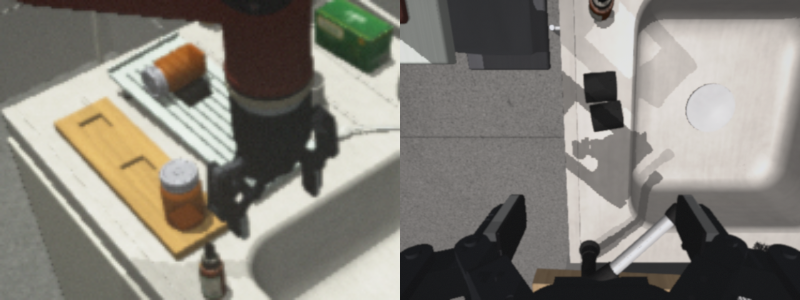

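jar_2 now lies against its wedge (left half, (175,70) against (195,92)), and the other two wedges haven't moved. Next is the second wedge.

```bash
python3 -W ignore - <<'E'
from h import *
zp=pick_wedge([.3893,-.1932],np.radians(2.8))
if observe()["opening"]>.045:
    place_wedge(-.085,zp); look_wedge(-.085,"pics/t2.png")
    print(grab(3))
print(observe()["time_s"])
E
```

```text
touch False [ 0.3894 -0.1933 -0.0338]
opening 0.05052640523120849
touch True [ 0.0003 -0.0849 -0.0343] 0.05087337282242849
tray wedge [ 0.0006 -0.0846] [49.2241 35.8693] 0.3126521706581116 [0.0141 0.0156] 1597
hit False [-0.0293  0.4257 -0.456 ]
opening 0.05848085132988913 [-0.1513  4.9451  1.8424] [0.0006 0.0008 0.0003]
lifted 0.05826683981557525 [-1.4924 -0.5579 -5.6631] 107.5583
True
107.5583
```

View pics/t2.png

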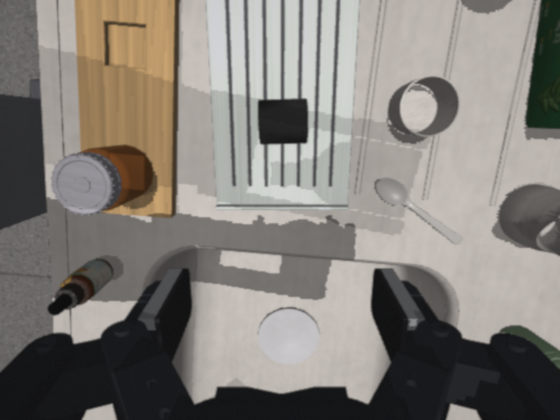

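The second wedge sits squarely at (283,120), and jar_3 is in the gripper. I'll lay it now.

```bash
python3 -W ignore - <<'E'
from h import *
R=lay_R(np.pi);d=dvec(R);y=-.0846+.036
movep(tray(0,y,.17)+d*PEN,R); move_l(tray(0,y,.045)+d*PEN,feed=.1); move_l(tray(0,y,.0295)+d*PEN,feed=.03,max_force=14)
nudge(.0293,y,-.0846+.026)
E
```

```text
-0.0486 [-0.5599 -0.6748 -4.558 ]
-0.0496 [-0.1926 -0.8138 -5.6238]
-0.0506 [-0.3506 -1.1217 -5.7758]
-0.0516 [ 0.4454 -0.2153 -4.7477]
-0.0526 [ 0.4593  0.1718 -4.1431]
-0.0536 [-0.0959  0.4202 -4.3182]
-0.0546 [ 0.0358  0.7866 -3.8229]
-0.0556 [-0.3593  0.3694 -3.3493]
-0.0566 [ 0.0686  1.4313 -3.8248]
-0.0576 [ 0.1384  0.8004 -3.2417]
rest [-0.0397  0.7728 -2.5339] 0.05843727028872894 117.1083
```

```bash
python3 -W ignore - <<'E'
from h import *
nudge(.0285,-.0565,-.062)
p,d=get_image("scene");cv2.imwrite("pics/l3.png",cv2.resize(p[120:260,140:327],None,fx=4,fy=4)[...,::-1])
E
```

```text
-0.0565 [-3.8074 -3.7613  3.5158]
-0.0575 [-5.371  -0.5502  5.6418]
rest [-3.1022 -0.0172  5.8918] 0.05850060705254063 118.7083
```

View pics/l3.png

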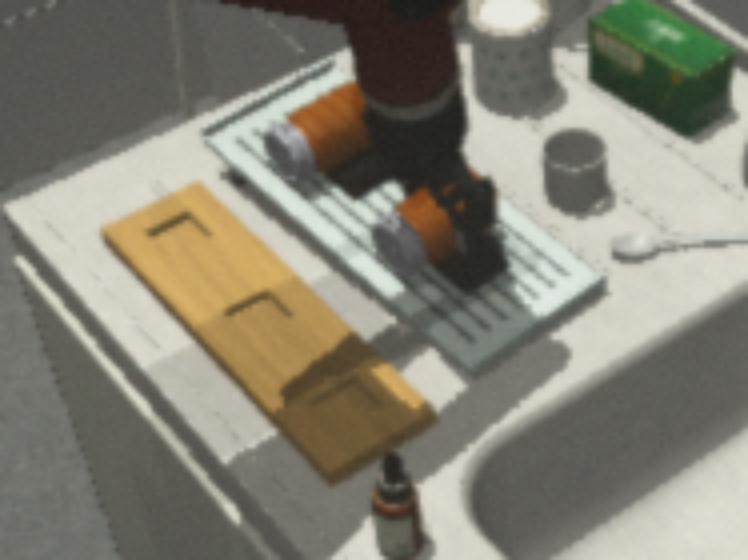

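Jar_3 lies at (430,230) next to its wedge at (475,265). The contact force isn't clear yet, so I'll push a little further.

```bash
python3 -W ignore - <<'E'
from h import *
nudge(.0285,-.0582,-.0609)
if (RT.T@observe()["ft_force"])[1]<2: nudge(.0288,-.0612,-.0632)
E
```

```text
-0.0582 [-4.3606  1.8947  5.6664]
-0.0592 [-3.0833  4.2005  5.2077]
-0.0602 [-2.2624  5.1833  4.1806]
rest [-2.2691  5.1218  4.3851] 0.05846067111004803 120.9583
```

```bash
python3 -W ignore - <<'E'
from h import *
release(); movep(tray(-.02,-.08,.27),RD); hold(.3)
cal=get_calibration("wrist");p,d=get_image("wrist");W=cloud("wrist",d,cal);T=(W-TC)@RT;h=cv2.cvtColor(p,cv2.COLOR_RGB2HSV)
on=(d>0)&(abs(T[...,0])<.09)&(abs(T[...,1])<.19)
for b in blobs(on&(T[...,2]>.035)&(T[...,2]<.07),150): print("jar",*rect(b,T),np.percentile(T[b][:,2],99),b.sum())
for b in blobs(on&(h[...,2]<75)&(T[...,2]>.007)&(T[...,2]<.025),100): print("wedge",*rect(b,T),b.sum())
p2,_=get_image("scene")
cv2.imwrite("pics/e.png",np.hstack([cv2.resize(p2[120:260,140:327],(400,300)),cv2.resize(p,(400,300))])[...,::-1]); print(observe()["time_s"],observe()["ft_force"])
E
```

```text
open [0.0024 0.7379 0.149 ]
jar [-0.006   0.0733] [102.9513  22.4199] 0.2752295434474945 0.05967362949824087 2697
jar [-0.006  -0.0558] [ 57.6147 103.0351] 89.87687683105469 0.0614918184624777 4590
wedge [0.0007 0.0508] [51.6775 25.8804] 0.0889139324426651 1178
wedge [ 0.0009 -0.1005] [19.6448 48.9156] 89.58173370361328 558
125.0167 [ 0.8675 -0.4465  0.4341]
```

View pics/e.png

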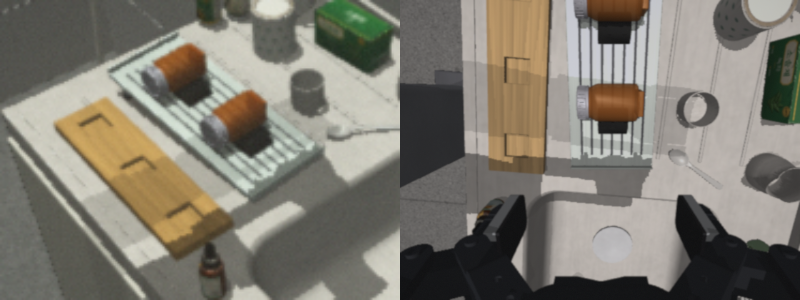

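```bash
python3 -W ignore - <<'E'
from h import *
hold(.5); job_done(); print(observe()["time_s"])
E
```

```text
the job is handed in; nothing more can be done
the job is handed in; nothing more can be done
```

I handed the job in at about 125.5 s of the 210 s; it reported no verdict. Only jar_2 and jar_3 were there; the left pocket (jar_1) was empty.

- **Lids:** I turned both lids clockwise until the held torque reached about 0.16–0.17 N m, an estimated 0.2 rad on the seal. That is inside the 0.1–0.3 rad snug range. I could not read the seal joints directly.
- **Laying:** I set a wedge on the tray for each jar, then laid jar_2 first and jar_3 second. I pushed each one down onto its wedge until the wedge pushed back with about 5 N, and only then let go.
- **Last look:** One wrist and one scene picture showed both jars level on the tray, about 0.15 m apart, each up against its own wedge. The gripper was well clear. The board, dropper, spoon and cup looked untouched. I did not take a second picture to confirm the jars were still.

Three things went differently from expected:
- **Fingertip offset:** The fingertips sat about 36 mm behind the reported tool point. The first try at jar_2's lid closed above it without harm, so I measured the offset by a light touch and corrected for it.
- **Knocked wedge:** One wedge on the counter was knocked beside its neighbour early on. I saw this and measured its new position before picking it up.
- **Short moves:** The first downhill push on jar_2 stopped straight away on a false force reading. I then nudged both jars down in 1 mm steps instead.

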